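# Draw and park the captive lock screw, then slide the gear case's cover open

## Robot

A 6-joint arm with a two-finger parallel gripper is mounted at the origin on a cart in front of the work surface, level with it; the furniture and walls round the work are solid. World frame = base frame: x ahead of the robot, y to its left, z up, the work surface at z = 0. Lengths are in mm, angles in rad, forces in N, time in s.
With the tool pointing down it reaches from about 350 to 875 mm from the base axis. Payload 4.2 kg.
Tool frame: the origin (TCP) lies on the mounting face of the last link; the fingertips stand 173 mm ahead of it and the grasp point (between the pads) lies grip_point_offset ahead of it (grip_point_offset is the distance from the TCP to the grasp point, in mm); z points along the fingers, y is the line along which they close (so a half turn about z gives the same grasp; the last joint's range is limited). The gripper opens to 85 mm and grips with 20 to 120 N. Pads are 22 mm wide; open, the fingers measure 114 mm over their backs; the gripper's body (76 mm by 85 mm) begins 54 mm behind the grasp point. The pads swing forward as they close: fully open they stand 13 mm farther back than shut.
Start: joints at [-1.073, 0.385, 0.008, 0, -1.194, -0.259], TCP at [147.853, -607.239, 404.712] pointing down, gripper open.
Joint ranges: [-3.14, 3.14], [-1.21, 2.06], [-1.07, 1.41], [-3.16, 2.05], [-2.99, -0.16], [-3.1, 3.1]. Speed limits (rad/s): [2.79, 2.79, 3.14, 3.14, 3.14, 3.14].

## Interface

Orientations are given as a unit quaternion [x, y, z, w].
In Python, from bench import read_state, get_image, job_done, recognise, place_of, grip_point_offset gives the robot as it stands. The module is installed in compiled form; this text tells all that it offers.
- The arm moves only by the tool carry_out, never from a script. Its arguments are lists of equal length, an entry for each row: "slide": the shift along the tool's x, y, z in m, a list of three; "roll": the turn about the tool's z in degrees; "claw": the finger opening in m, from 0 to 0.0854. A call has 1 to 8 rows; each row is the pose to reach, as a shift and turn from the pose commanded when the call began, along the tool's axes at that moment; what a row does not reach only later rows make up. A row lasts 1/8 s, in which the tool goes at most 62.5 mm and 10.7 degrees, less where a joint would pass 70% of its speed; a pose out of reach is approached as far as the arm can. A call with a gripper value outside its range is refused whole. The fingers move at their own pace and stop on an object; the grip force is fixed at half the most. Time passes only in rows, so rows that repeat a pose let the fingers close. It gives the time, the measured TCP pose, the force, the opening and the grip force at its end, in the units of the state.
- read_state(): the state, without advancing time (a new reading comes with each control period).
- get_image(name): name is "scene" or "top"; returns a dict with "img" (384x512x3 uint8, red, green, blue), "z_map" (384x512 float32, mm along the optical axis (not along the pixel's ray), 0 where there is no reading), "mtx" (3x3 intrinsics, pixels), "k1" (the pictures are not rectified: a ray, as slopes to the right and down, at radius r is drawn at 1 + k1 r^2 times it, then the intrinsics apply), "world_from_camera" (4x4, takes a point from camera to world coordinates). Camera axes: x right, y up, looking along -z (the intrinsics and any distortion apply to the point x, -y, -z); pixel columns grow to the right and rows downward; lengths in mm; the calibration is good to about 2 mm. A picture is of the moment at which its call begins.
- job_done(): hands the job in; it is judged then, once.
Trained networks look in a picture, given as the dict that the camera call returned (one of the last four; its "shot" number tells which), for a name from the list of things; names that differ only in an ending like _2 or _b are one class to them, and where a whole thing is asked for, a point or a joint stands for the part that bears it (a point fixed in the world has none). Each returns a list of dicts, best first, with "conf" (0 to 1); they miss things now and then, are a little off and sometimes report something else, mostly with a low value. They report only what shows in the picture. A call takes as long as a camera call.
- recognise(picture, thing): "at" ([column, row] in pixels, amid what is visible of it).
- place_of(picture, thing): "at" ([column, row] in pixels: a listed point, or the origin of a listed thing).
The state is a dict: "clock": time; "joints": joint angles; "joint_vel": joint speeds; "joint_efforts": joint torques, N m; "position": TCP position; "ee_rot": TCP orientation; "contact_force": force on the tool from outside, world axes, zero at the start; "wrist_torque": the same for the moment, N m; "gripper_width": finger opening in mm; "grasp_force": force on a finger pad.
Only numpy, scipy, OpenCV 4.12 (cv2) and the standard library are available. Lean on these libraries where they do the work, as an engineer would, in place of code of your own. Each camera call takes 0.05 s, during which the arm holds its last target. There are 200 camera calls.

## Task

Open the gear case for inspection: its sliding top cover is locked by the knurled, spring-loaded captive screw. Pull the screw gently up against its spring until its thread meets the ferrule, keep a light pull while you unscrew it (anticlockwise seen from above) until it stops and it stays up by itself, without forcing the screw; then slide the cover fully open to its end stop, with the screw left parked up and the things lying round the case left where they are.

Things in the scene. Friction and masses are not known exactly. Their poses are not given: they have to be found in the camera images.
- gear_case: Heavy grey gear case, fixed to the bench, 130 (x) by 250 (y) by 74 mm high; foot flange 152 x 272 mm; a shaft stub sticks out 52 mm at its -y end. Origin: centre of its underside, z up. On its deck an aluminium cover (92 x 150 x 5 mm) lies between two guide strips that stand 10 mm above the deck. The opening is in the +y half; the cover slides open towards the case's -y.
- captive_screw: The captive screw in the cover; origin on its axis, at deck height while down. It turns with slight drag and rises straight up; fully unscrewed it is 16.5 mm out (16 mm when let go); its z shows how far it is out. It weighs 1.5 N and a spring pushes it down: 6.6 N at the bottom, 0.22 N more per mm. Its thread and point bear up to 50 N. Turning up takes about 0.15 N m, quickly more at the stop.
- knob_grip (a point): Middle of the screw's knurled steel knob, on the screw's axis: round, 42 mm in diameter, 20 mm high (10 mm above and below this point); 43.5 mm above the deck when down.
- ferrule_top (a point): Centre of the top of the steel ferrule on the cover that carries the screw: 35 mm in diameter, 31 mm high above the deck (47 mm wide in its lowest 11 mm). Inside is its hidden right-hand three-start thread, 24 mm of rise a turn (3.82 mm per rad). The screw pulled straight up meets it after 4 to 11 mm, depending on how it happens to be turned (nothing on the knob shows it).
- lock_hole (a point): Mouth of the hole in the deck that the screw's point sits in, locking the cover; the point is clear of it from 14 mm of lift. Under a light pull the turning screw climbs along the ferrule's thread and catches on it within 2.1 rad; from there friction holds it up, and 1.6 rad further it stops. Pulled too little, it passes below the thread and does not catch.
- cover_lip (a point): Top middle of the low folded pull lip at the cover's +y edge, 70 mm wide, 14 mm above the deck. The cover may as well be moved by the parked screw's knob.
- inspection_cover (a joint): Slide of the cover in m: 0 shut, 0.085 fully open at its end stop (cover and screw move towards the case's -y). It drags with about 3 N and stays where it is left.
- spanner_17: Bystander: combination spanner, 194 mm, origin at the centre of its underside.
- bearing_a: Bystander: ball bearing lying flat, 62 mm, origin at the centre of its underside.
- bush_3: Bystander: steel bush standing, 33 mm, origin at the centre of its underside.
- bolt_1: Bystander: hex bolt, 52 mm, origin at the centre of its underside.
- paint_marker: Bystander: blue paint marker, 131 mm, origin at the centre of its underside.

How it is judged (in metres and radians):
On the way, in this order (a step that is already met when the one before it is completed fails the run):
1. the screw is unscrewed to its stop: out by more than 14.8 mm of its 16.5 mm while the cover is still shut (z of captive_screw in the frame of gear_case above 0.0888 m and value of joint inspection_cover below 0.02 m), for 0.2 s.
2. the cover is open to its end stop, within 5 mm (value of joint inspection_cover above 0.08 m), for 0.2 s.
At the end, for the whole second after the job is handed in: The cover stands at its end stop (slid open by more than 80 of 85 mm) and at rest, and the screw is parked at its stop by its own thread, more than 14.5 of its 16.5 mm out (value of joint inspection_cover above 0.08 m and z of captive_screw in the frame of gear_case above 0.0885 m and velocity of joint inspection_cover below 0.01 m/s); the robot touches nothing.
It fails at once if the screw is forced: its thread or dog point bears more than 50 N against the cover or case (contact force between captive_screw and gear_case above 50 N).
It fails at once if a thing lying round the case is shoved by more than 30 mm (distance of any of spanner_17, bearing_a, bush_3, bolt_1, paint_marker from where it was at the start of the episode above 0.03 m).
It also fails if it takes over 72 s, if anything falls off the work surface, if the arm or the gripper's body presses on something with over 40 N, if the wrist force passes 120 N, or if a joint passes its speed limit or range.

## Working session

There is one attempt and no reset: what is moved stays moved. The work goes in short steps, Python scripts to look and compute and a tool call to move; the robot and the scene stay as the last step left them, time stands still between calls to the robot, and variables do not carry over. Pictures are saved under pics/ and viewed, at most 10 in all, crops included, and the job is handed in when it is done.

Besides the shell and the picture viewer there is one more tool, called in YAML: its name, and indented under it one key for each argument. carry_out: Moves the arm, as the interface text tells. Its arguments: {"type":"object","properties":{"slide":{"type":"array"},"roll":{"type":"array"},"claw":{"type":"array"}},"required":["slide","roll","claw"]}

```bash
mkdir -p pics; cat > h.py <<'E'
import numpy as np, cv2
from bench import *
def ray(p,uv):
    K=np.array(p["mtx"]);d=np.array([(uv[0]-K[0,2])/K[0,0],(uv[1]-K[1,2])/K[1,1]]);s=d.copy()
    for _ in range(20): s=d/(1+p["k1"]*(s@s))
    return s
def pt(p,uv,depth=None,z=None):
    s=ray(p,uv);T=np.array(p["world_from_camera"])
    v=T[:3,:3]@np.array([s[0],-s[1],-1.]);o=T[:3,3]
    if z is not None: return o+v*(z-o[2])/v[2]
    if depth is None:
        u,w=int(round(uv[0])),int(round(uv[1]));a=p["z_map"][max(w-1,0):w+2,max(u-1,0):u+2];a=a[a>0]
        if len(a)==0:return None
        depth=np.median(a)
    return o+v*depth
def save(p,n): cv2.imwrite("pics/"+n,cv2.resize(p["img"][:,:,::-1],(800,600),interpolation=cv2.INTER_CUBIC))
E
python3 - <<'E'
from h import *
np.set_printoptions(precision=1,suppress=True)
s=read_state();print(s);print(grip_point_offset)
for c in("top","scene"):
    p=get_image(c);save(p,c+"0.png");print(c,np.array(p["world_from_camera"])[:3,3])
    for t in("gear_case","captive_screw","knob_grip","ferrule_top","cover_lip","lock_hole"):
        for d in place_of(p,t)[:2]: print(t,np.round(d["at"]),round(d["conf"],2),pt(p,d["at"]))
E
```

```text
{'clock': 0.0, 'joints': array([-1.1,  0.4,  0. , -0. , -1.2, -0.3]), 'joint_vel': array([-0., -0., -0., -0., -0.,  0.]), 'joint_efforts': array([  0. , -39.2,  18.8,   4.2,  -0. ,   0. ]), 'position': array([ 147.8, -607.1,  403.6]), 'ee_rot': array([-0.1,  1. ,  0. , -0. ]), 'contact_force': array([-0.4, -0.1,  0.4]), 'wrist_torque': array([-0.,  0., -0.]), 'grasp_force': 0.0, 'gripper_width': 85.72628326093812}
154.70000000000002
top [ 506.7 -132.6  960.3]
gear_case [250. 188.] 0.91 [ 562.5 -118.9  127.3]
gear_case [262. 234.] 0.63 [ 443.1 -151.2   -0.9]
captive_screw [254. 185.] 0.75 [ 569.1 -129.2  127.6]
knob_grip [256. 185.] 0.51 [ 570.1 -134.4  127.3]
ferrule_top [257. 188.] 0.72 [ 562.9 -136.3  127.3]
cover_lip [202. 194.] 0.9 [550.    3.7  73. ]
lock_hole [255. 190.] 0.6 [ 556.8 -132.7  125.8]
scene [181.  289.1 733.5]
gear_case [259. 218.] 0.8 [527.7 -73.3  82.1]
gear_case [266. 177.] 0.28 [ 563.6 -130.8  128.4]
captive_screw [264. 191.] 0.84 [ 557.9 -119.3   98.9]
ferrule_top [264. 179.] 0.75 [ 562.9 -124.5  128.3]
cover_lip [222. 228.] 0.95 [558.3  -1.6  86.4]
lock_hole [263. 193.] 0.65 [ 559.  -118.2   92.8]
```

View pics/top0.png

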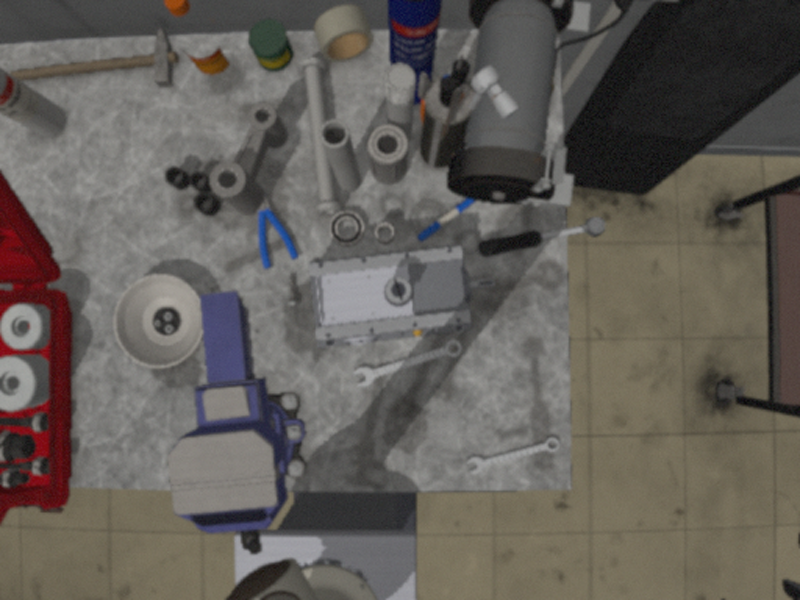

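View pics/scene0.png

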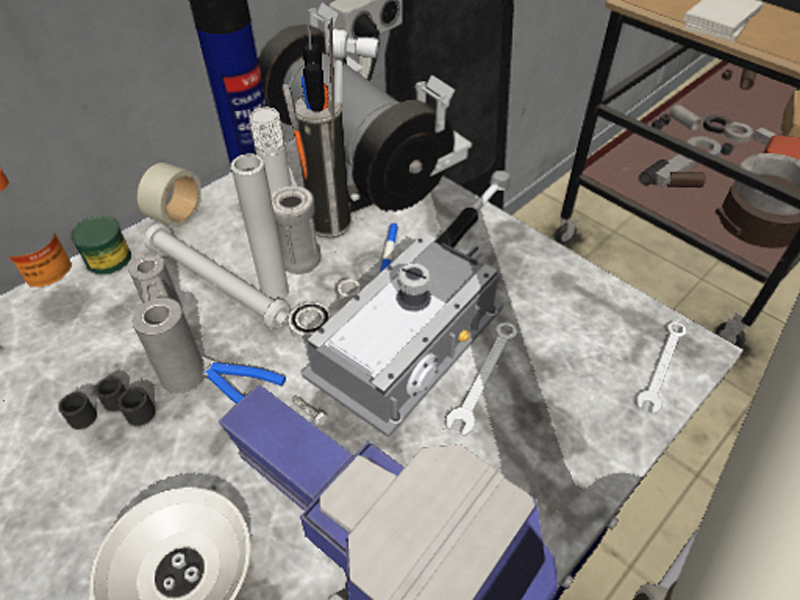

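Top view: the case is amid the bench, with the knob at about (399,290) of 800x600, the lip at (318,300) and the stub pointing right (world -y). Scene view agrees. Next: the knob centre and case yaw from depth.

```bash
cat >> h.py <<'E'
def cloud(p):
    h,w=p["z_map"].shape;u,v=np.meshgrid(np.arange(w),np.arange(h));K=np.array(p["mtx"],float)
    q=cv2.undistortPoints(np.stack([u,v],-1).reshape(-1,1,2).astype(float),K,np.array([p["k1"],0,0,0.])).reshape(-1,2)
    d=p["z_map"].ravel();T=np.array(p["world_from_camera"])
    P=np.stack([q[:,0]*d,-q[:,1]*d,-d],1)@T[:3,:3].T+T[:3,3];return P[d>0]
E
python3 - <<'E'
from h import *
from scipy.spatial.transform import Rotation as R
np.set_printoptions(precision=3,suppress=True)
s=read_state();M=R.from_quat(s["ee_rot"]).as_matrix();print(M,s["joints"])
for c in("top","scene"):
    p=get_image(c);P=cloud(p)
    n=P[(np.hypot(P[:,0]-566,P[:,1]+132)<40)]
    k=n[(n[:,2]>123)&(n[:,2]<140)]
    if len(k)<5: print(len(k));continue
    (a,b),r=cv2.minEnclosingCircle(k[:,:2].astype(np.float32));print(c,"knob",len(k),np.median(k,0),k.min(0),k.max(0),a,b,r)
    g=P[(abs(P[:,0]-555)<120)&(abs(P[:,1]+120)<170)&(P[:,2]>68)&(P[:,2]<92)]
    print("deck",cv2.minAreaRect(g[:,:2].astype(np.float32)),np.percentile(g[:,2],[10,50,90]))
    hi=P[(np.hypot(P[:,0]-566,P[:,1]+175)<180)&(P[:,2]>140)]
    if len(hi): d=np.hypot(hi[:,0]-566,hi[:,1]+132);print("tall near",hi[d.argmin()],d.min(),hi[np.hypot(hi[:,0]-566,hi[:,1]+217).argmin()])
    for t in("knob_grip","cover_lip"):
        z={"knob_grip":117.5,"cover_lip":88}[t]
        for d in place_of(p,t)[:1]: print(t,d["conf"],pt(p,d["at"],z=z))
E
```

```text
[[-0.972 -0.236  0.   ]
 [-0.236  0.972 -0.   ]
 [-0.    -0.    -1.   ]] [-1.073  0.385  0.008 -0.    -1.194 -0.259]
top knob 235 [ 569.542 -131.974  126.717] [ 550.328 -151.208  123.104] [ 591.252 -110.45   130.605] 570.7212524414062 -130.85629272460938 21.175636291503906
deck ((566.3016357421875, -119.81253051757812), (136.21002197265625, 257.2651062011719), 6.658012390136719) [72.695 79.458 84.675]
tall near [ 730.513 -205.731  151.159] 180.27958718862845 [ 708.968 -282.789  140.761]
knob_grip 0.74 [ 569.178 -128.393  117.5  ]
cover_lip 0.73 [550.255   5.173  88.   ]
scene knob 269 [ 567.627 -128.973  128.373] [ 548.891 -152.688  123.232] [ 589.891 -110.204  131.685] 569.5718994140625 -131.01576232910156 22.054546356201172
deck ((563.8016357421875, -117.12225341796875), (136.75424194335938, 251.61105346679688), 5.9303131103515625) [74.297 80.988 85.919]
tall near [ 731.037 -205.456  146.42 ] 180.64610084813432 [ 709.167 -280.029  142.014]
knob_grip 0.74 [503.989 -51.49  117.5  ]
cover_lip 0.93 [558.754  -6.532  88.   ]
```

carry_out:
  slide:
    - [-0.045,0.031,0]
    - [-0.09,0.062,0]
    - [-0.135,0.093,0]
    - [-0.18,0.124,0]
    - [-0.225,0.155,0]
    - [-0.27,0.186,0]
    - [-0.315,0.217,0]
    - [-0.36,0.248,0]
  roll: [0,0,0,0,0,0,0,0]
  claw: [0.085,0.085,0.085,0.085,0.085,0.085,0.085,0.085]

```text
clock: 2.0
position: [439.9, -279.6, 405.1]
ee_rot: [-0.119, 0.993, -0.0, 0.0]
contact_force: [0.4, -0.7, 0.4]
gripper_width: 85.1
grasp_force: 0.0
```

```bash
cat > d.py <<'E'
from h import *; import sys
from scipy.spatial.transform import Rotation as R
np.set_printoptions(precision=3,suppress=True)
s=read_state();M=R.from_quat(s["ee_rot"]).as_matrix()
print(s["clock"],s["position"],s["joints"],s["contact_force"],s["wrist_torque"],s["gripper_width"],s["grasp_force"])
if len(sys.argv)>3: print("tool delta",M.T@(np.array(sys.argv[1:4],float)-s["position"]))
E
python3 d.py 570 -131 330
```

```text
2.0 [ 439.936 -279.598  405.081] [-0.255  0.208 -0.244  0.    -1.119 -1.077] [ 0.435 -0.711  0.377] [-0.063 -0.09  -0.023] 85.08721692603721 0.0
tool delta [-161.492  113.627   75.128]
```

carry_out:
  slide:
    - [-0.04,0.028,0.015]
    - [-0.08,0.056,0.03]
    - [-0.12,0.084,0.045]
    - [-0.1615,0.1136,0.06]
    - [-0.1615,0.1136,0.075]
    - [-0.1615,0.1136,0.075]
    - [-0.1615,0.1136,0.075]
    - [-0.1615,0.1136,0.075]
  roll: [10,20,30,40,50,60,70,70]
  claw: [0.085,0.085,0.085,0.085,0.085,0.085,0.085,0.085]

```text
clock: 3.0
position: [569.1, -132.5, 329.7]
ee_rot: [0.471, 0.882, -0.0, 0.0]
contact_force: [-0.0, -0.9, -1.0]
gripper_width: 84.9
grasp_force: 0.0
```

```bash
python3 d.py 570 -131 270; python3 -c "
from h import *
p=get_image('scene');cv2.imwrite('pics/s1.png',cv2.resize(p['img'][60:252,130:386,::-1],(800,600),interpolation=2))"
```

```text
3.0 [ 569.09  -132.484  329.7  ] [ 0.048  0.38  -0.201  0.    -0.99  -2.6  ] [-0.027 -0.906 -0.976] [-0.008 -0.062  0.005] 84.91029864725895 0.0
tool delta [ 0.727  1.582 59.7  ]
```

View pics/s1.png

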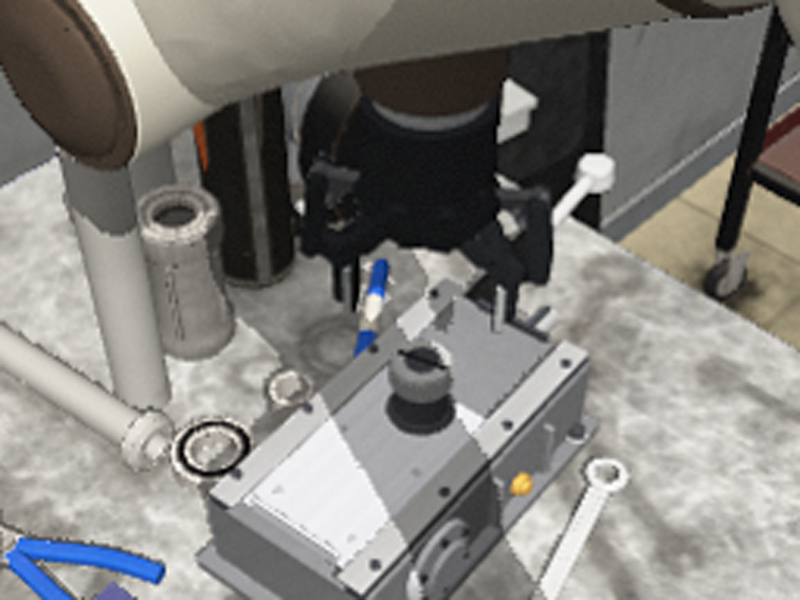

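The gripper is open and centred over the knob (about (420,370) in the crop), with fingers clear to either side. Descending.

carry_out:
  slide:
    - [0.0007,0.0016,0.015]
    - [0.0007,0.0016,0.03]
    - [0.0007,0.0016,0.04]
    - [0.0007,0.0016,0.05]
    - [0.0007,0.0016,0.06]
    - [0.0007,0.0016,0.06]
    - [0.0007,0.0016,0.06]
    - [0.0007,0.0016,0.06]
  roll: [0,0,0,0,0,0,0,0]
  claw: [0.085,0.085,0.085,0.075,0.065,0.055,0.05,0.048]

```text
clock: 4.05
position: [570.1, -131.1, 270.3]
ee_rot: [0.472, 0.882, 0.0, 0.0]
contact_force: [-1.0, 0.9, -0.0]
gripper_width: 48.1
grasp_force: 0.0
```

```bash
python3 d.py 570 -131 270; python3 -c "
from h import *
p=get_image('scene');cv2.imwrite('pics/s2.png',cv2.resize(p['img'][100:196,200:328,::-1],(800,600),interpolation=2))"
```

```text
4.05 [ 570.121 -131.103  270.253] [ 0.051  0.446 -0.267  0.    -0.857 -2.604] [-1.017  0.862 -0.04 ] [-0.001  0.01  -0.07 ] 48.07170659445421 0.0
tool delta [ 0.152 -0.044  0.253]
```

View pics/s2.png

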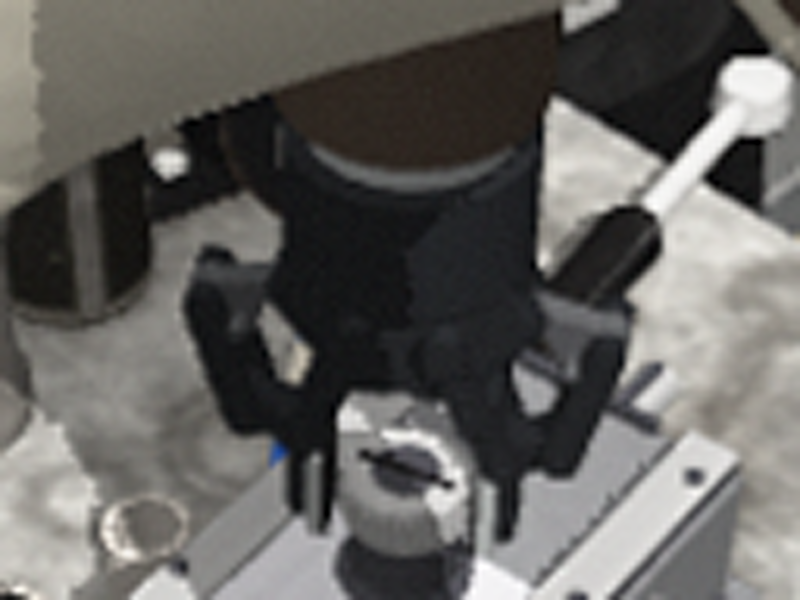

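The knob sits between the pads with similar gaps on both sides (left pad about (320,490), right pad about (488,500)). Closing in small steps.

carry_out:
  slide:
    - [0,0,0]
    - [0,0,0]
    - [0,0,0]
    - [0,0,0]
    - [0,0,0]
  roll: [0,0,0,0,0]
  claw: [0.046,0.044,0.043,0.042,0.042]

```text
clock: 4.72
position: [569.8, -131.2, 269.7]
ee_rot: [0.472, 0.882, -0.0, -0.0]
contact_force: [-0.2, -0.5, 1.8]
gripper_width: 41.8
grasp_force: 0.6
```

```bash
python3 d.py 570 -131 270
```

```text
4.725 [ 569.823 -131.188  269.733] [ 0.051  0.446 -0.268  0.    -0.857 -2.604] [-0.224 -0.457  1.814] [-0.186  0.244 -0.035] 41.82484155018854 0.5763604491949081
tool delta [ 0.058  0.252 -0.267]
```

carry_out:
  slide:
    - [0,0,0]
    - [0,0,0]
    - [0,0,0]
    - [0,0,-0.001]
    - [0,0,-0.002]
    - [0,0,-0.003]
  roll: [0,0,0,0,0,0]
  claw: [0.038,0.034,0.03,0.03,0.03,0.03]

```text
clock: 5.48
position: [569.8, -131.2, 271.1]
ee_rot: [0.472, 0.882, -0.0, -0.001]
contact_force: [1.8, -2.4, -8.7]
gripper_width: 40.4
grasp_force: 61.4
```

```bash
python3 d.py 570 -131 270
```

```text
5.475 [ 569.801 -131.152  271.086] [ 0.05   0.445 -0.266 -0.001 -0.862 -2.604] [ 1.804 -2.428 -8.74 ] [-0.814 -0.429  0.021] 40.35154489659427 61.432034969329834
tool delta [0.015 0.251 1.086]
```

carry_out:
  slide:
    - [0,0,-0.0005]
    - [0,0,-0.001]
    - [0,0,-0.001]
    - [0,0,-0.001]
  roll: [0,0,0,0]
  claw: [0.03,0.03,0.03,0.03]

```text
clock: 5.98
position: [569.7, -131.1, 273.5]
ee_rot: [0.472, 0.882, -0.0, -0.0]
contact_force: [0.1, -3.8, -8.8]
gripper_width: 40.4
grasp_force: 61.5
```

carry_out:
  slide:
    - [0,0,-0.0005]
    - [0,0,-0.001]
    - [0,0,-0.001]
    - [0,0,-0.001]
  roll: [0,0,0,0]
  claw: [0.03,0.03,0.03,0.03]

```text
clock: 6.48
position: [569.8, -131.1, 274.6]
ee_rot: [0.472, 0.882, -0.0, -0.0]
contact_force: [-0.4, -3.3, -8.8]
gripper_width: 40.4
grasp_force: 61.6
```

carry_out:
  slide:
    - [0,0,-0.0005]
    - [0,0,-0.001]
    - [0,0,-0.001]
    - [0,0,-0.001]
  roll: [0,0,0,0]
  claw: [0.03,0.03,0.03,0.03]

```text
clock: 6.98
position: [569.8, -131.1, 275.0]
ee_rot: [0.472, 0.882, -0.0, -0.001]
contact_force: [1.2, -3.2, -15.8]
gripper_width: 40.5
grasp_force: 62.3
```

Thread met at about 5 mm of lift (net pull about 7 N). Now turning anticlockwise, following the pitch (0.67 mm per 10°).

carry_out:
  slide:
    - [0,0,-0.00033]
    - [0,0,-0.00067]
    - [0,0,-0.001]
    - [0,0,-0.00133]
    - [0,0,-0.00133]
  roll: [-5,-10,-15,-20,-20]
  claw: [0.03,0.03,0.03,0.03,0.03]

```text
clock: 7.6
position: [569.8, -131.1, 276.5]
ee_rot: [0.312, 0.95, -0.0, -0.001]
contact_force: [1.7, -4.3, -16.4]
gripper_width: 40.3
grasp_force: 62.3
```

```bash
python3 d.py
```

```text
7.6 [ 569.777 -131.08   276.488] [ 0.051  0.438 -0.261 -0.    -0.873 -2.256] [  1.71   -4.328 -16.433] [-1.128 -0.235  0.15 ] 40.27880037557077 62.345062494277954
```

carry_out:
  slide:
    - [0,0,-0.00033]
    - [0,0,-0.00067]
    - [0,0,-0.001]
    - [0,0,-0.00133]
    - [0,0,-0.00167]
    - [0,0,-0.002]
    - [0,0,-0.00233]
    - [0,0,-0.00267]
  roll: [-5,-10,-15,-20,-25,-30,-35,-40]
  claw: [0.03,0.03,0.03,0.03,0.03,0.03,0.03,0.03]

```text
clock: 8.6
position: [569.8, -131.1, 279.1]
ee_rot: [-0.032, 0.999, 0.0, -0.0]
contact_force: [1.9, -3.4, -17.1]
gripper_width: 40.4
grasp_force: 62.5
```

carry_out:
  slide:
    - [0,0,-0.00033]
    - [0,0,-0.00067]
    - [0,0,-0.001]
    - [0,0,-0.00133]
    - [0,0,-0.00167]
    - [0,0,-0.002]
    - [0,0,-0.00233]
    - [0,0,-0.00267]
  roll: [-5,-10,-15,-20,-25,-30,-35,-40]
  claw: [0.03,0.03,0.03,0.03,0.03,0.03,0.03,0.03]

```text
clock: 9.6
position: [569.8, -131.0, 281.7]
ee_rot: [-0.372, 0.928, 0.0, -0.0]
contact_force: [1.7, -4.4, -16.8]
gripper_width: 40.4
grasp_force: 62.5
```

```bash
python3 d.py
```

```text
9.6 [ 569.821 -131.039  281.731] [ 0.051  0.432 -0.255 -0.001 -0.884 -0.858] [  1.734  -4.405 -16.8  ] [-1.165 -0.444 -0.147] 40.42271983530442 62.51083016395569
```

carry_out:
  slide:
    - [0,0,-0.00033]
    - [0,0,-0.00067]
    - [0,0,-0.001]
    - [0,0,-0.00133]
    - [0,0,-0.00167]
    - [0,0,-0.002]
    - [0,0,-0.00233]
    - [0,0,-0.00267]
  roll: [-5,-10,-15,-20,-25,-30,-35,-40]
  claw: [0.03,0.03,0.03,0.03,0.03,0.03,0.03,0.03]

```text
clock: 10.6
position: [569.8, -131.0, 284.4]
ee_rot: [-0.667, 0.745, 0.001, -0.0]
contact_force: [1.1, -4.3, -16.6]
gripper_width: 40.1
grasp_force: 62.5
```

carry_out:
  slide:
    - [0,0,-0.0003]
    - [0,0,-0.0006]
    - [0,0,-0.0009]
    - [0,0,-0.0009]
  roll: [-5,-10,-15,-15]
  claw: [0.03,0.03,0.03,0.03]

```text
clock: 11.1
position: [569.7, -130.9, 285.4]
ee_rot: [0.758, -0.652, -0.001, 0.0]
contact_force: [0.1, -2.8, -16.1]
gripper_width: 40.3
grasp_force: 62.6
```

```bash
python3 d.py
```

```text
11.1 [ 569.734 -130.923  285.406] [ 0.051  0.428 -0.251 -0.001 -0.893  0.099] [  0.077  -2.809 -16.131] [-0.804 -0.274  0.125] 40.26072079376744 62.60458946228027
```

carry_out:
  slide:
    - [0,0,-0.0002]
    - [0,0,-0.0004]
    - [0,0,-0.0004]
  roll: [-4,-7,-7]
  claw: [0.03,0.03,0.03]

```text
clock: 11.48
position: [569.7, -130.9, 285.8]
ee_rot: [0.796, -0.605, -0.001, 0.0]
contact_force: [0.3, -3.1, -16.7]
gripper_width: 40.4
grasp_force: 62.6
```

```bash
python3 d.py
```

```text
11.475 [ 569.73  -130.928  285.836] [ 0.051  0.427 -0.251 -0.001 -0.894  0.221] [  0.251  -3.149 -16.695] [-0.694 -0.237  0.105] 40.38917454613241 62.567206621170044
```

carry_out:
  slide:
    - [0,0,-0.0002]
    - [0,0,-0.0003]
    - [0,0,-0.0003]
  roll: [-3,-5,-5]
  claw: [0.03,0.03,0.03]

```text
clock: 11.85
position: [569.7, -131.0, 286.3]
ee_rot: [0.822, -0.569, -0.001, 0.0]
contact_force: [0.2, -1.8, -18.0]
gripper_width: 40.5
grasp_force: 62.6
```

```bash
python3 d.py
```

```text
11.85 [ 569.727 -130.958  286.253] [ 0.051  0.427 -0.25  -0.    -0.895  0.309] [  0.231  -1.846 -18.044] [-0.621 -0.195  0.045] 40.47560874437009 62.56166696548462
```

carry_out:
  slide:
    - [0,0,-0.0001]
    - [0,0,-0.0002]
    - [0,0,-0.0002]
  roll: [-3,-5,-5]
  claw: [0.03,0.03,0.03]

```text
clock: 12.22
position: [569.7, -131.0, 286.5]
ee_rot: [0.846, -0.532, -0.0, 0.0]
contact_force: [0.3, -1.9, -18.8]
gripper_width: 40.8
grasp_force: 62.6
```

```bash
python3 d.py
```

```text
12.225 [ 569.733 -130.991  286.55 ] [ 0.051  0.426 -0.25  -0.    -0.895  0.397] [  0.316  -1.884 -18.801] [-0.447 -0.031  0.056] 40.775082654306075 62.60056257247925
```

carry_out:
  slide:
    - [0,0,-0.0001]
    - [0,0,-0.0001]
    - [0,0,-0.0001]
  roll: [-3,-5,-5]
  claw: [0.03,0.03,0.03]

```text
clock: 12.6
position: [569.7, -131.0, 286.9]
ee_rot: [0.869, -0.495, -0.0, 0.0]
contact_force: [-0.6, -1.4, -16.5]
gripper_width: 40.8
grasp_force: 62.7
```

```bash
python3 d.py
```

```text
12.6 [ 569.733 -131.016  286.897] [ 0.051  0.426 -0.25  -0.    -0.896  0.485] [ -0.582  -1.37  -16.506] [-0.34   0.25   0.069] 40.80855237488838 62.68027424812317
```

carry_out:
  slide:
    - [0,0,-0.0001]
    - [0,0,-0.0002]
    - [0,0,-0.0002]
  roll: [-3,-5,-5]
  claw: [0.03,0.03,0.03]

```text
clock: 12.98
position: [569.7, -131.0, 287.1]
ee_rot: [0.89, -0.457, -0.0, 0.0]
contact_force: [-1.9, -1.2, -17.1]
gripper_width: 40.2
grasp_force: 62.7
```

```bash
python3 d.py
```

```text
12.975 [ 569.739 -131.035  287.111] [ 0.051  0.426 -0.25  -0.    -0.896  0.572] [ -1.879  -1.16  -17.072] [-0.303  0.468  0.048] 40.18113162231354 62.73863196372986
```

carry_out:
  slide:
    - [0,0,-0.0001]
    - [0,0,-0.0002]
    - [0,0,-0.0002]
  roll: [-3,-5,-5]
  claw: [0.03,0.03,0.03]

```text
clock: 13.35
position: [569.8, -131.1, 287.4]
ee_rot: [0.909, -0.417, -0.0, 0.0]
contact_force: [-2.4, -1.2, -15.4]
gripper_width: 40.0
grasp_force: 62.8
```

```bash
python3 d.py
```

```text
13.35 [ 569.764 -131.072  287.439] [ 0.051  0.425 -0.249  0.    -0.897  0.659] [ -2.392  -1.191 -15.411] [-0.3    0.774  0.084] 40.031889861831935 62.84812688827515
```

```bash
python3 -c "
from h import *
p=get_image('scene');cv2.imwrite('pics/s3.png',cv2.resize(p['img'][100:196,200:328,::-1],(800,600),interpolation=2))
d=recognise(p,'captive_screw')[:2];e=place_of(p,'captive_screw')[:2];print(d,e)
for r in range(168,190,2): print(r,[np.round(pt(p,(c,r)),0).tolist() if pt(p,(c,r)) is not None else None for c in (258,262,266,270)])"
```

```text
[{'at': [264.7, 174.7], 'conf': 0.74}] [{'at': [263.9, 189.8], 'conf': 0.72}, {'at': [263.7, 178.3], 'conf': 0.34}]
168 [[581.0, -125.0, 146.0], [575.0, -130.0, 147.0], [570.0, -137.0, 145.0], [564.0, -142.0, 146.0]]
170 [[578.0, -122.0, 145.0], [571.0, -126.0, 146.0], [566.0, -132.0, 146.0], [561.0, -138.0, 145.0]]
172 [[574.0, -117.0, 146.0], [568.0, -123.0, 146.0], [562.0, -128.0, 146.0], [557.0, -134.0, 145.0]]
174 [[570.0, -114.0, 145.0], [564.0, -119.0, 146.0], [559.0, -125.0, 145.0], [553.0, -130.0, 145.0]]
176 [[568.0, -112.0, 142.0], [561.0, -115.0, 145.0], [555.0, -120.0, 146.0], [551.0, -128.0, 143.0]]
178 [[568.0, -112.0, 137.0], [560.0, -114.0, 141.0], [554.0, -120.0, 141.0], [550.0, -127.0, 139.0]]
180 [[568.0, -112.0, 131.0], [560.0, -114.0, 135.0], [554.0, -120.0, 136.0], [550.0, -127.0, 133.0]]
182 [[580.0, -124.0, 107.0], [559.0, -114.0, 130.0], [554.0, -120.0, 129.0], [561.0, -140.0, 108.0]]
184 [[577.0, -120.0, 106.0], [568.0, -123.0, 110.0], [561.0, -128.0, 112.0], [559.0, -138.0, 106.0]]
186 [[573.0, -117.0, 105.0], [567.0, -122.0, 106.0], [560.0, -127.0, 107.0], [555.0, -134.0, 106.0]]
188 [[571.0, -115.0, 102.0], [563.0, -118.0, 106.0], [558.0, -124.0, 105.0], [553.0, -131.0, 104.0]]
```

View pics/s3.png

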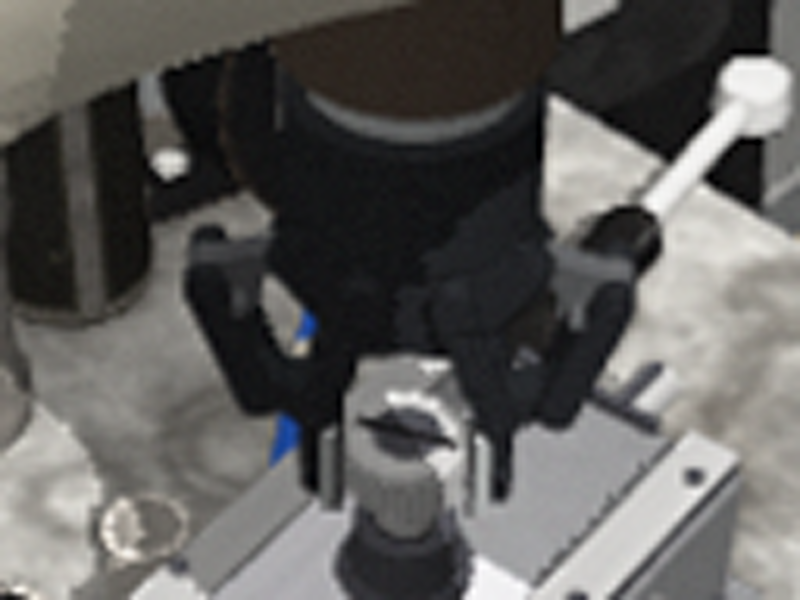

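The picture shows the knob clearly raised, with its top about 17 mm higher than at first (slot near (410,430)). Probing for the stop.

carry_out:
  slide:
    - [0,0,0]
    - [0,0,0]
    - [0,0,0]
  roll: [-3,-6,-6]
  claw: [0.03,0.03,0.03]

```text
clock: 13.88
position: [569.8, -131.1, 287.6]
ee_rot: [0.929, -0.369, -0.0, 0.0]
contact_force: [-3.5, -0.7, -13.0]
gripper_width: 40.5
grasp_force: 63.0
```

```bash
python3 d.py
```

```text
13.875 [ 569.803 -131.091  287.634] [ 0.051  0.425 -0.249  0.    -0.897  0.763] [ -3.509  -0.707 -12.971] [-0.184  1.19   0.096] 40.491420201527234 63.04002285003662
```

carry_out:
  slide:
    - [0,0,0]
    - [0,0,0]
    - [0,0,0]
  roll: [-3,-6,-6]
  claw: [0.03,0.03,0.03]

```text
clock: 14.25
position: [569.8, -131.1, 287.7]
ee_rot: [0.947, -0.32, -0.0, 0.0]
contact_force: [-4.0, -0.8, -11.7]
gripper_width: 40.4
grasp_force: 63.1
```

```bash
python3 d.py
```

```text
14.25 [ 569.822 -131.096  287.748] [ 0.051  0.425 -0.249  0.    -0.897  0.868] [ -3.962  -0.796 -11.726] [-0.233  1.24   0.115] 40.368559095730994 63.146231174468994
```

carry_out:
  slide:
    - [0,0,-0.0003]
    - [0,0,-0.0005]
    - [0,0,-0.0005]
  roll: [0,0,0]
  claw: [0.03,0.03,0.03]

```text
clock: 14.62
position: [569.8, -131.1, 287.8]
ee_rot: [0.947, -0.32, -0.0, 0.0]
contact_force: [-4.3, -0.4, -12.5]
gripper_width: 40.4
grasp_force: 63.1
```

```bash
python3 d.py
```

```text
14.625 [ 569.837 -131.109  287.833] [ 0.051  0.425 -0.249  0.    -0.898  0.868] [ -4.329  -0.423 -12.454] [-0.301  1.383  0.027] 40.36159359276831 63.124855756759644
```

carry_out:
  slide:
    - [0,0,0]
    - [0,0,0]
    - [0,0,0]
  roll: [-3,-6,-6]
  claw: [0.03,0.03,0.03]

```text
clock: 15.0
position: [569.8, -131.2, 287.8]
ee_rot: [0.963, -0.271, -0.0, -0.0]
contact_force: [-4.2, -0.4, -11.4]
gripper_width: 40.4
grasp_force: 63.2
```

```bash
python3 d.py
```

```text
15.0 [ 569.832 -131.169  287.837] [ 0.051  0.425 -0.249 -0.    -0.898  0.972] [ -4.237  -0.36  -11.406] [-0.326  1.413 -0.242] 40.35698405911187 63.19813370704651
```

At the stop (torque up, no more rise). Letting go to check that it holds.

carry_out:
  slide:
    - [0,0,0]
    - [0,0,0]
    - [0,0,0]
    - [0,0,0]
    - [0,0,0]
  roll: [1,1,1,1,1]
  claw: [0.038,0.041,0.044,0.05,0.05]

```text
clock: 15.62
position: [571.7, -130.9, 290.4]
ee_rot: [0.961, -0.278, 0.004, -0.001]
contact_force: [0.4, -0.3, -0.4]
gripper_width: 50.1
grasp_force: 0.0
```

```bash
python3 d.py; python3 -c "
from h import *
p=get_image('scene')
for r in range(168,184,2): print(r,[np.round(pt(p,(c,r)),1).tolist() for c in (262,266)])
P=cloud(p);n=P[(np.hypot(P[:,0]-570,P[:,1]+131)<19)&(P[:,2]>120)&(P[:,2]<150)];print(len(n),np.percentile(n[:,2],[10,50,90]))"
```

```text
15.625 [ 571.709 -130.855  290.442] [ 0.051  0.423 -0.244  0.001 -0.895  0.956] [ 0.378 -0.282 -0.446] [0.07  0.049 0.031] 50.09452145220097 0.0
168 [[576.1, -131.2, 145.0], [569.7, -136.0, 146.0]]
170 [[572.8, -127.8, 144.1], [565.7, -131.7, 146.3]]
172 [[569.1, -123.9, 144.0], [562.9, -128.8, 144.9]]
174 [[565.8, -120.4, 143.3], [560.3, -126.1, 143.1]]
176 [[561.2, -115.6, 144.7], [555.9, -121.4, 144.2]]
178 [[560.2, -114.7, 140.4], [554.0, -119.5, 141.4]]
180 [[559.7, -114.2, 135.4], [554.0, -119.6, 135.6]]
182 [[559.6, -114.2, 129.6], [554.3, -120.1, 129.0]]
231 [141.81826722 144.21302878 145.77509516]
```

Screw stays up (top about 144.5 vs 128.3, so 16 mm out). Now turn the pads in line with the slide direction and cage the knob.

carry_out:
  slide:
    - [-0.0014,0.0009,0]
    - [-0.0014,0.0009,0.001]
    - [-0.0014,0.0009,0.002]
    - [-0.0014,0.0009,0.004]
    - [-0.0014,0.0009,0.004]
    - [-0.0014,0.0009,0.004]
  roll: [-9,-18,-27,-36,-38.5,-38.5]
  claw: [0.055,0.055,0.055,0.055,0.052,0.048]

```text
clock: 16.42
position: [568.9, -131.0, 284.6]
ee_rot: [0.999, 0.054, 0.001, 0.0]
contact_force: [-0.0, 0.2, 0.5]
gripper_width: 47.5
grasp_force: 0.0
```

```bash
python3 d.py 579.8 -219.5 286.5
```

```text
16.425 [ 568.921 -130.965  284.638] [ 0.051  0.427 -0.256  0.    -0.886  1.627] [-0.041  0.209  0.519] [ 0.033  0.038 -0.084] 47.534047278431984 0.0
tool delta [ 1.286 89.192 -1.815]
```

carry_out:
  slide:
    - [0.001,0.003,-0.001]
    - [0.001,0.008,-0.0015]
    - [0.001,0.016,-0.0015]
    - [0.001,0.024,-0.0015]
    - [0.001,0.032,-0.0015]
    - [0.001,0.04,-0.0015]
    - [0.001,0.046,-0.0015]
    - [0.001,0.05,-0.0015]
  roll: [0,0,0,0,0,0,0,0]
  claw: [0.048,0.048,0.048,0.048,0.048,0.048,0.048,0.048]

```text
clock: 17.42
position: [574.8, -181.2, 285.4]
ee_rot: [0.999, 0.054, 0.0, 0.0]
contact_force: [2.2, 2.9, 1.4]
gripper_width: 47.8
grasp_force: 1.7
```

```bash
python3 d.py 579.8 -219.5 286.5
```

```text
17.425 [ 574.763 -181.19   285.438] [-0.037  0.454 -0.206  0.    -0.911  1.715] [2.247 2.896 1.429] [ 1.035 -0.587 -0.087] 47.793128065932464 1.6652384027838707
tool delta [ 0.891 38.63  -1.057]
```

Sliding with about 3 N, as expected. Continuing to the end stop.

carry_out:
  slide:
    - [0,0.008,0]
    - [0,0.016,0]
    - [0,0.022,0]
    - [0,0.027,0]
    - [0,0.031,0]
    - [0,0.034,0]
    - [0,0.036,0]
    - [0,0.0365,0]
  roll: [0,0,0,0,0,0,0,0]
  claw: [0.048,0.048,0.048,0.048,0.048,0.048,0.048,0.048]

```text
clock: 18.42
position: [578.5, -217.1, 285.3]
ee_rot: [0.999, 0.054, -0.0, 0.0]
contact_force: [1.4, 3.0, 0.9]
gripper_width: 48.0
grasp_force: 1.5
```

```bash
python3 d.py 579.8 -219.5 286.5
```

```text
18.425 [ 578.527 -217.087  285.321] [-0.097  0.477 -0.166  0.    -0.928  1.776] [1.433 2.995 0.898] [ 0.974 -0.426 -0.039] 47.979991314696996 1.5199412405490875
tool delta [ 1.005  2.536 -1.179]
```

carry_out:
  slide:
    - [0,0.0007,0]
    - [0,0.0014,0]
    - [0,0.0014,0]
  roll: [0,0,0]
  claw: [0.048,0.048,0.048]

```text
clock: 18.8
position: [578.7, -218.4, 285.3]
ee_rot: [0.999, 0.054, -0.0, -0.0]
contact_force: [2.0, 3.3, 1.1]
gripper_width: 48.5
grasp_force: 1.4
```

carry_out:
  slide:
    - [0,0.0005,0]
    - [0,0.001,0]
    - [0,0.001,0]
  roll: [0,0,0]
  claw: [0.048,0.048,0.048]

```text
clock: 19.18
position: [578.8, -219.2, 285.4]
ee_rot: [0.999, 0.054, -0.0, -0.0]
contact_force: [0.6, 3.9, 2.2]
gripper_width: 48.1
grasp_force: 2.2
```

carry_out:
  slide:
    - [0,0.0005,0]
    - [0,0.001,0]
    - [0,0.001,0]
  roll: [0,0,0]
  claw: [0.048,0.048,0.048]

```text
clock: 19.55
position: [578.9, -219.6, 285.3]
ee_rot: [0.999, 0.054, -0.0, -0.001]
contact_force: [0.7, 8.6, 2.5]
gripper_width: 48.1
grasp_force: 3.7
```

carry_out:
  slide:
    - [0,0.0005,0]
    - [0,0.001,0]
    - [0,0.001,0]
  roll: [0,0,0]
  claw: [0.048,0.048,0.048]

```text
clock: 19.92
position: [578.9, -220.0, 285.3]
ee_rot: [0.999, 0.054, -0.0, -0.001]
contact_force: [0.7, 10.3, 3.6]
gripper_width: 48.2
grasp_force: 5.2
```

End stop reached (force rising, travel stopped). Back off so neither pad touches, open, and rise.

carry_out:
  slide:
    - [0,-0.003,0]
    - [0,-0.005,0]
    - [0,-0.005,0]
    - [0,-0.004,0]
    - [0,-0.004,0]
  roll: [0,0,0,0,0]
  claw: [0.053,0.06,0.068,0.07,0.07]

```text
clock: 20.55
position: [578.6, -217.7, 285.3]
ee_rot: [0.999, 0.054, -0.0, 0.0]
contact_force: [-0.1, -0.5, 0.3]
gripper_width: 70.0
grasp_force: 0.0
```

carry_out:
  slide:
    - [0,0,-0.01]
    - [0,0,-0.03]
    - [0,0,-0.05]
    - [0,0,-0.08]
    - [0,0,-0.1]
    - [0,0,-0.1]
    - [0,0,-0.1]
  roll: [0,0,0,0,0,0,0]
  claw: [0.07,0.07,0.07,0.07,0.07,0.07,0.07]

```text
clock: 21.42
position: [578.3, -217.3, 384.6]
ee_rot: [0.999, 0.054, -0.001, -0.0]
contact_force: [-0.4, -0.0, -0.3]
gripper_width: 69.9
grasp_force: 0.0
```

```bash
python3 d.py; python3 -c "
from h import *
p=get_image('scene');cv2.imwrite('pics/s4.png',cv2.resize(p['img'][60:252,130:386,::-1],(800,600),interpolation=2))
P=cloud(p);n=P[(np.hypot(P[:,0]-579,P[:,1]+215)<32)&(P[:,2]>135)&(P[:,2]<155)];print(len(n),np.percentile(n[:,2],[10,50,90]),cv2.minEnclosingCircle(n[:,:2].astype(np.float32)))"
```

```text
21.425 [ 578.318 -217.252  384.624] [-0.098  0.387 -0.04  -0.001 -1.145  1.777] [-0.446 -0.039 -0.333] [-0.029  0.001  0.045] 69.90592949339494 0.0
266 [138.92591208 143.91735528 145.48795781] ((578.0821533203125, -214.84690856933594), 21.874267578125)
```

View pics/s4.png

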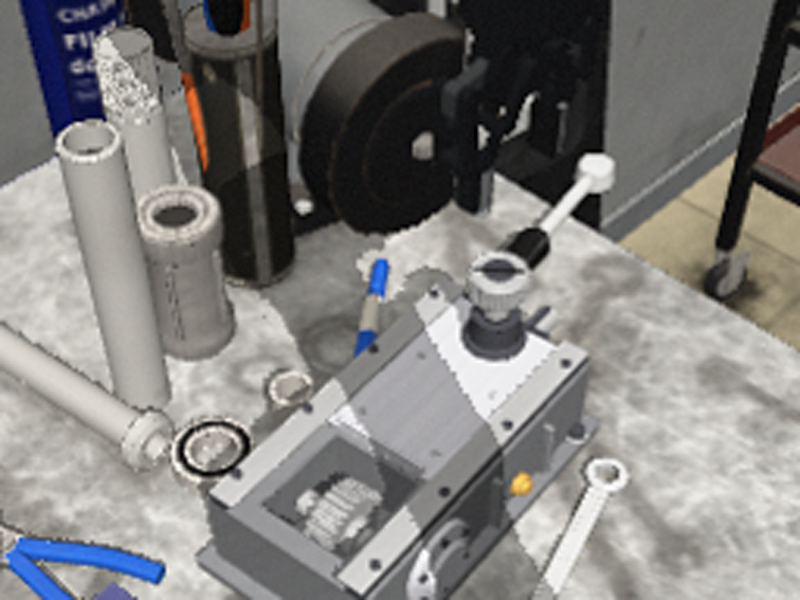

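The cover is open with the gears showing at (340,510). The knob is parked up at (498,285), about 84 mm from where it was, and the bystanders have not moved.

```bash
python3 -c "
from bench import *
print(job_done())"
```

```text
the job is handed in; nothing more can be done
None
```

The job is handed in: the screw is parked about 16 mm up at its stop, the cover is open to its end stop (about 84 mm measured), the bystanders look unmoved in the last picture, and the gripper is clear; no verdict came back.

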